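# Snug up the book rack on a dormitory desk

### The job

Two small aluminium book racks stand on the desk. On the one that holds the boxed set of books, swing the turnbuckle's knob-ended bar over towards the books as far as it goes, so that both end plates draw in and hold the set squarely between them; then let go. Leave the empty rack's turnbuckle as it is.

Things in the scene. Friction and masses are not known exactly. Their poses are not given: they have to be found in the camera images.
- turnbuckle (a joint): Turn, in rad, of the turnbuckle on the rack with the books: open steel body 56 mm long, axis level, 70 mm above the desk, on the rack's side away from the robot. 0: plates open, bar leaning 0.8 rad from upright, away from the books; 0.8: upright; 1.6: the stop, plates closed (1 mm clearance a side), bar leaning 0.8 over the books. Starts 0 to 0.35. Turns with 2 N at the knob; stays put.
- bar_knob (a point): Centre of the black barrel knob (22 mm thick, 26 mm long along y, flat ends, spins freely about y) on the end of that turnbuckle's 10 mm bar, midway between the plates. The frame turns with the bar: z points outwards along it, the turnbuckle's axis lies 85 mm off along -z; y lies along that axis (level, square to the plates). The knob swings about it, up and over towards the books.
- bookset_mid (a point): Centre, half-way up, of the boxed set of three pocket books standing loose between the plates: 110 mm (x, along the plates) by 84 mm (y, between them) by 75 mm high (z), about 0.45 kg, on the rack's 8 mm floor, 75 to 95 mm from the turnbuckle's axis on the robot's side. The plates are 73 mm high (85 at the turnbuckle) and each moves in 5 mm per rad of turn.
- spare_knob (a point): Centre of the same black knob on the turnbuckle of the other, empty rack of the same make, to be left as it is.

How it is judged:
At the end, for the whole second after the job is handed in: The turnbuckle of the rack with the books is turned to within 0.2 rad (11 degrees) of its stop, and the boxed set stands upright (within 0.1 rad) on the rack's floor, midway between the plates within 6 mm and square to them within 0.12 rad (value of joint turnbuckle above 1.4 rad and y of bookset_mid in the frame of bar_knob between -0.006 and 0.006 m and angle between the y axis of bookset_mid and the y axis of bar_knob, either way round below 0.12 rad and angle between bookset_mid's own z axis and vertical below 0.1 rad and height (world z) of bookset_mid below 0.055 m); the robot touches nothing.
It fails at once if the empty rack's turnbuckle is turned (its knob moves more than 15 mm) (distance of spare_knob from where it was at the start of the episode above 0.015 m).
It also fails if it takes over 32 s, if anything falls off the work surface, if the arm or the gripper's body presses on something with over 40 N, if the wrist force passes 120 N, or if a joint passes its speed limit or range.

### The arm

A 6-joint arm with a two-finger parallel gripper is mounted at the origin on the work surface. World frame = base frame: x ahead of the robot, y to its left, z up, the work surface at z = 0. Lengths are in m, angles in rad, forces in N, time in s.
With the tool pointing down it reaches from about 0.35 to 0.975 m from the base axis. Payload 4.9 kg.
Tool frame: the origin (TCP) lies on the mounting face of the last link; the fingertips stand 173 mm ahead of it and the grasp point (between the pads) lies 155 mm ahead of it (tcp_to_grasp is the distance from the TCP to the grasp point, in m); z points along the fingers, y is the line along which they close (so a half turn about z gives the same grasp; the last joint's range is limited). The gripper opens to 85 mm and grips with 20 to 120 N. Pads are 22 mm wide; open, the fingers measure 114 mm over their backs; the gripper's body (76 mm by 85 mm) begins 54 mm behind the grasp point. The pads swing forward as they close: fully open they stand 13 mm farther back than shut.
Start: joints at [-1.305, 0.053, 1.613, -0, 1.476, -0.119], TCP at [0.235, -0.579, 0.405] pointing down, gripper open.
Joint ranges: [-3.01, 3.01], [-1.01, 2.22], [0.06, 2.58], [-1.02, 4.17], [0.09, 2.62], [-3.14, 3.14]. Speed limits (rad/s): [2.57, 2.57, 3.14, 3.14, 3.14, 3.14].

### API

Orientations are given as a rotation vector (axis times angle).
In Python, from station import get_obs, get_image, calibration, finish_job, tcp_to_grasp gives the robot as it stands. The module is installed in compiled form; this text tells all that it offers.
- The arm moves only by the tool arm_command, never from a script. Its argument "plan" is a list that holds one entry, the list of rows, each a list of 6 numbers: the shift along the tool's x, y, z in cm, then the turn, a rotation vector about the tool's x, y, z in rad. A call has 1 to 12 rows; each row is the pose to reach, as a shift and turn from the pose commanded when the call began, along the tool's axes at that moment; what a row does not reach only later rows make up. A row lasts 1/12 s, in which the tool goes at most 41.7 mm and 7.16 degrees, less where a joint would pass 70% of its speed; a pose out of reach is approached as far as the arm can. A call with a gripper value outside its range is refused whole. "gripper" is the closure, from -1 (fully open) to 1 (shut), set as the call begins (left out, the last holds). The fingers move at their own pace and stop on an object; "force" is the grip in N (left out, the last holds). Time passes only in rows, so rows that repeat a pose let the fingers close. It gives the time, the measured TCP pose, the force, the opening and the grip force at its end, in the units of the state.
- get_obs(): the state, without advancing time (a new reading comes with each control period).
- get_image(name): name is "side" or "top"; returns (picture, depth): 384x512x3 uint8, blue, green, red; 384x512 float32, m along the optical axis (not along the pixel's ray), 0 where there is no reading.
- calibration(name): a dict with "fx", "fy", "cx", "cy" (pixels), "pose" (4x4, takes a point from camera to world coordinates). Camera axes: x right, y up, looking along -z (the intrinsics and any distortion apply to the point x, -y, -z); pixel columns grow to the right and rows downward; lengths in m; the calibration is good to about 2 mm. A picture is of the moment at which its call begins. calibration takes no time and is no camera call.
- finish_job(): hands the job in; it is judged then, once.
The state is a dict: "t": time; "q": joint angles; "dq": joint speeds; "effort": joint torques, N m; "tool_pos": TCP position; "tool_rot": TCP orientation; "contact_force": force on the tool from outside, world axes, zero at the start; "wrist_torque": the same for the moment, N m; "opening": finger opening in m; "grip_force": force on a finger pad.
Only numpy, scipy, OpenCV 4.12 (cv2) and the standard library are available. Lean on these libraries where they do the work, as an engineer would, in place of code of your own. Each camera call takes 0.05 s, during which the arm holds its last target. There are 200 camera calls.

## Working session

There is one attempt and no reset: what is moved stays moved. The work goes in short steps, Python scripts to look and compute and a tool call to move; the robot and the scene stay as the last step left them, time stands still between calls to the robot, and variables do not carry over. Pictures are saved under pics/ and viewed, at most 10 in all, crops included, and the job is handed in when it is done.

Besides the shell and the picture viewer there is one more tool, called by a JSON object that holds its "op" and its "data". arm_command: Moves the arm, as the interface text tells. Its arguments: {"type":"object","properties":{"plan":{"type":"array"},"gripper":{"type":"number"},"force":{"type":"number"}},"required":["plan"]}

```bash
mkdir -p pics; cat > h.py <<'E'
import numpy as np, cv2
from station import *
def pts(name):
    im,d=get_image(name); c=calibration(name)
    v,u=np.mgrid[0:384,0:512]
    P=np.stack([(u-c['cx'])/c['fx']*d,-(v-c['cy'])/c['fy']*d,-d],-1)
    T=np.array(c['pose']); return im,d,P@T[:3,:3].T+T[:3,3]
E
python3 - <<'E'
from h import *
for n in ('side','top'):
    im,d,P=pts(n); cv2.imwrite(f'pics/{n}0.png',im); np.savez(f'{n}0.npz',im=im,d=d,P=P)
    c=calibration(n); print(n,{k:np.round(v,3).tolist() for k,v in c.items()})
o=get_obs(); print(o); print(tcp_to_grasp)
E
```

```text
side {'fx': 441.382, 'fy': 441.382, 'cx': 258.242, 'cy': 192.827, 'pose': [[0.977, 0.162, -0.14, 0.426], [-0.214, 0.712, -0.669, -0.502], [-0.009, 0.683, 0.73, 0.664], [0.0, 0.0, 0.0, 1.0]]}
top {'fx': 398.697, 'fy': 398.697, 'cx': 257.892, 'cy': 187.526, 'pose': [[-0.022, 0.985, -0.17, 0.382], [-1.0, -0.023, -0.004, -0.015], [-0.008, 0.17, 0.985, 0.828], [0.0, 0.0, 0.0, 1.0]]}
{'t': 0.1, 'q': array([-1.30498891e+00,  5.33101130e-02,  1.61416880e+00,  3.43586690e-06,
        1.47602179e+00, -1.19002336e-01]), 'dq': array([ 0.00182435, -0.00118077, -0.00163186, -0.00118658,  0.00082037,
       -0.00029905]), 'effort': array([ 1.52728494e-04, -3.94905818e+01, -3.71363032e+01, -1.74564484e-04,
        3.87080392e-03, -5.09982627e-06]), 'tool_pos': array([ 0.23454847, -0.57905462,  0.40356647]), 'tool_rot': array([-3.08175356e+00, -6.00370737e-01,  2.14314512e-04]), 'contact_force': array([-0.69514256,  0.07147024,  0.72889786]), 'wrist_torque': array([-0.02481058,  0.02919133,  0.01522034]), 'grip_force': 0.0, 'opening': 0.0853848464420133}
0.1547
```

View pics/side0.png

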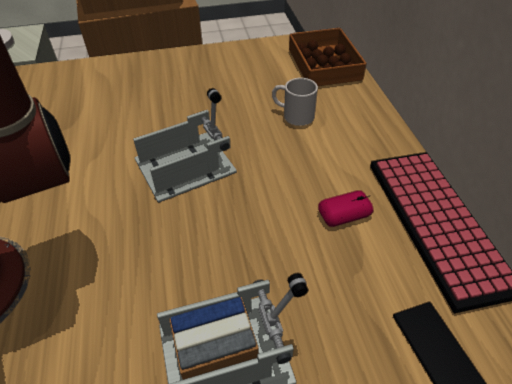

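View pics/top0.png

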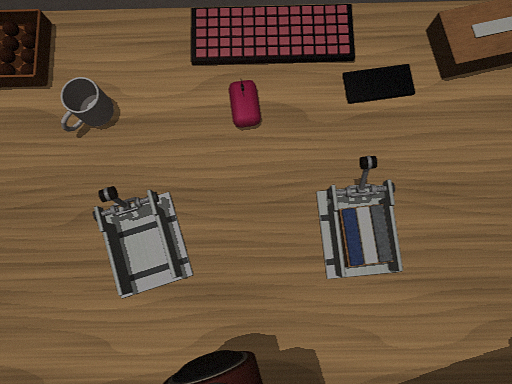

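The side view shows the book rack at about (230,340) with its knob at (297,285). The top view shows its knob at (368,162) and books at (367,236). The empty rack is the other one, with its knob at (108,195) in the top view.

```bash
python3 - <<'E'
from h import *
def comp(n,box,f):
    z=np.load(n+'0.npz'); im,d,P=z['im'],z['d'],z['P']
    u0,v0,u1,v1=box; m=np.zeros(d.shape,bool); m[v0:v1,u0:u1]=True
    m&=f(im.astype(int),P)&(d>0); return m,P[m],im
dark=lambda im,P:(im.max(-1)<60)&(P[...,2]>.085)
for n,b in (('side',(275,262,318,305)),('top',(345,145,390,180))):
    m,p,_=comp(n,b,dark); v,u=np.nonzero(m)
    print(n,'knob n',len(p),'px',u.mean(),v.mean(),u.min(),u.max(),v.min(),v.max(),'med',np.median(p,0).round(4),p.min(0).round(4),p.max(0).round(4))
# blue book, grey book, all top surfaces of rack
for nm,f in (('blue',lambda im,P:(im[...,0]>im[...,2]+30)&(P[...,2]>.06)),('books',lambda im,P:(P[...,2]>.075)&(P[...,2]<.095))):
    m,p,_=comp('top',(310,195,410,285),f); print(nm,len(p),p.mean(0).round(4),[np.round(x,4) for x in cv2.minAreaRect((p[:,:2]*1000).astype(np.float32))])
m,p,_=comp('top',(310,175,410,290),lambda im,P:(P[...,2]<.02)&(im.min(-1)>110)); print('floor',np.round(cv2.minAreaRect((p[:,:2]*1000).astype(np.float32))[0],1),cv2.minAreaRect((p[:,:2]*1000).astype(np.float32))[1:])
z=np.load('top0.npz');s=cv2.resize(z['im'][140:290,300:420],None,fx=4.9,fy=4,interpolation=2)
cv2.imwrite('pics/topc.png',cv2.resize(z['im'][140:290,300:420],None,fx=4,fy=4,interpolation=2))
P=z['P']
for v in range(180,202,3): print(v,[tuple((P[v,u]*1000).astype(int)) for u in range(325,400,6)])
E
```

```text
side knob n 273 px 297.3296703296703 286.13553113553115 285 307 273 304 med [ 0.5382 -0.2124  0.1531] [ 0.5228 -0.2188  0.1116] [ 0.5503 -0.1924  0.1594]
top knob n 194 px 366.8917525773196 164.30927835051546 360 376 156 179 med [ 0.5359 -0.202   0.153 ] [ 0.5181 -0.2185  0.0997] [ 0.5511 -0.1911  0.1586]
blue 635 [ 0.4152 -0.1853  0.0824] [array([ 415.3915, -185.1207]), array([103.8065,  22.7893]), np.float64(5.8538)]
books 2590 [ 0.422  -0.2096  0.0819] [array([ 423.0371, -208.6975]), array([147.9371, 121.5482]), np.float64(2.474)]
floor [ 430.1 -210.5] ((178.14700317382812, 142.3773193359375), 4.3481550216674805)
180 [(np.int64(537), np.int64(-153), np.int64(0)), (np.int64(537), np.int64(-166), np.int64(1)), (np.int64(382), np.int64(-14), np.int64(827)), (np.int64(536), np.int64(-191), np.int64(0)), (np.int64(536), np.int64(-204), np.int64(0)), (np.int64(536), np.int64(-216), np.int64(1)), (np.int64(516), np.int64(-202), np.int64(104)), (np.int64(535), np.int64(-241), np.int64(1)), (np.int64(535), np.int64(-254), np.int64(0)), (np.int64(535), np.int64(-267), np.int64(0)), (np.int6
[... 3705 characters left out ...]
(np.int64(484), np.int64(-261), np.int64(84)), (np.int64(496), np.int64(-302), np.int64(0))]
201 [(np.int64(492), np.int64(-150), np.int64(7)), (np.int64(483), np.int64(-151), np.int64(71)), (np.int64(491), np.int64(-174), np.int64(8)), (np.int64(491), np.int64(-187), np.int64(7)), (np.int64(491), np.int64(-199), np.int64(7)), (np.int64(490), np.int64(-212), np.int64(6)), (np.int64(490), np.int64(-224), np.int64(8)), (np.int64(490), np.int64(-237), np.int64(4)), (np.int64(489), np.int64(-249), np.int64(7)), (np.int64(488), np.int64(-258), np.int64(19)), (np.int64(483), np.int64(-259), np.int64(54)), (np.int64(479), np.int64(-261), np.int64(84)), (np.int64(490), np.int64(-302), np.int64(-2))]
```

View pics/topc.png

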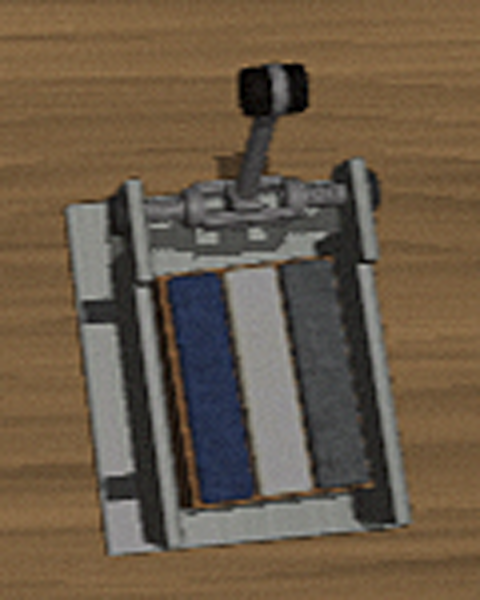

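The crop shows the rack's plates tilted a few degrees. The bar stands midway between them, with the knob on the side away from the robot. Next I fit the plate direction and the knob centre.

```bash
cat >> h.py <<'E'
from scipy.spatial.transform import Rotation as R
def to_tool(goal,yaw):
    """shift in cm & turn about tool z from the present pose to TCP goal, tool x at world yaw, pointing down"""
    o=get_obs(); r=R.from_rotvec(o['tool_rot']); g=R.from_euler('z',yaw)*R.from_euler('x',np.pi)
    return (r.inv().apply(np.array(goal)-o['tool_pos'])*100).round(2),(r.inv()*g).as_rotvec().round(3)
E
python3 - <<'E'
from h import *
z=np.load('top0.npz');P=z['P'];im=z['im'];c=calibration('top')
# plates' outer top lines: raw px in each row, points at plate-top height .068-.09
for nm,ends in (('L',[(140,285),(178,535)]),('R',[(368,275),(400,520)])):
    w=[]
    for a,b in ends:
        u,v=300+a/4,140+b/4; T=np.array(c['pose']); r=T[:3,:3]@np.array([(u-c['cx'])/c['fx'],-(v-c['cy'])/c['fy'],-1])
        w.append(T[:3,3]+r*(.073-T[2,3])/r[2])
    w=np.array(w); print(nm,w.round(4).tolist(),np.degrees(np.arctan2(*(w[0]-w[1])[[1,0]])))
# knob by two views: ray intersection of mask centroids (bounding centre of knob black)
rays=[]
for n,px in (('top',(368.3,162)),('side',(297.3,285))):
    c=calibration(n);T=np.array(c['pose']);r=T[:3,:3]@np.array([(px[0]-c['cx'])/c['fx'],-(px[1]-c['cy'])/c['fy'],-1]);rays.append((T[:3,3],r/np.linalg.norm(r)))
A=sum(np.eye(3)-np.outer(r,r) for _,r in rays);b=sum((np.eye(3)-np.outer(r,r))@p for p,r in rays)
k=np.linalg.solve(A,b);print('knob',k.round(4),[np.linalg.norm(np.cross(k-p,r)).round(4) for p,r in rays])
print(to_tool([.60,-.20,.41],np.radians(5.5)))
E
```

```text
L [[0.4634, -0.1574, 0.073], [0.3471, -0.1686, 0.073]] 5.5079876539165555
R [[0.4658, -0.2657, 0.073], [0.3517, -0.2715, 0.073]] 2.9108462599480744
knob [ 0.5401 -0.2061  0.1475] [np.float64(0.0003), np.float64(0.0003)]
(array([ 48.1 , -21.42,  -0.59]), array([-0.002,  0.   ,  0.289]))
```

The knob is at about (0.540, -0.206, 0.1475), which gives a lean of about 0.42. That agrees with the sizes given. I'll move to a point beyond it with the fingers shut.

{"op": "arm_command", "data": {"plan": [[[2, -0.9, 0, 0, 0, 0.02], [5, -2.2, 0, 0, 0, 0.05], [9, -4, 0, 0, 0, 0.08], [12.5, -5.5, 0, 0, 0, 0.1], [16, -7, 0, 0, 0, 0.13], [19.5, -8.6, 0, 0, 0, 0.16], [23, -10.2, 0, 0, 0, 0.19], [26.5, -11.8, 0, 0, 0, 0.22], [30, -13.4, 0, 0, 0, 0.25], [33.5, -14.9, 0, 0, 0, 0.27], [36.5, -16.2, 0, 0, 0, 0.29], [38.5, -17.1, 0, 0, 0, 0.29]]], "gripper": 1, "force": 30}}

```text
t: 1.1
tool_pos: [0.5288, -0.2737, 0.4042]
tool_rot: [-3.137, -0.151, 0.0]
contact_force: [-1.1, 0.1, -0.2]
opening: -0.0004
grip_force: 0.0
```

```bash
python3 -c "
from h import *
print(to_tool([.60,-.20,.38],np.radians(5)),to_tool([.59,-.2015,.305],np.radians(5)))"
```

```text
(array([ 7.8 , -6.65,  2.42]), array([-0.001,  0.   ,  0.009])) (array([ 6.79, -6.59,  9.92]), array([-0.001,  0.   ,  0.009]))
```

{"op": "arm_command", "data": {"plan": [[[2, -1.7, 0, 0, 0, 0], [4.5, -3.8, 0, 0, 0, 0], [7, -6, 0, 0, 0, 0], [7.8, -6.6, 1, 0, 0, 0.009], [7.8, -6.6, 3, 0, 0, 0.009], [7.6, -6.6, 5, 0, 0, 0.009], [7.4, -6.6, 7, 0, 0, 0.009], [7.2, -6.6, 8.5, 0, 0, 0.009], [7, -6.6, 9.5, 0, 0, 0.009], [6.8, -6.6, 9.9, 0, 0, 0.009], [6.8, -6.6, 9.9, 0, 0, 0.009]]]}}

```text
t: 2.02
tool_pos: [0.5879, -0.2042, 0.3041]
tool_rot: [-3.138, -0.134, 0.004]
contact_force: [-0.3, -0.1, -1.1]
opening: 0.0
grip_force: 0.0
```

```bash
python3 -c "
from h import *
im,d,P=pts('side'); cv2.imwrite('pics/s1.png',cv2.resize(im[200:384,120:400],None,fx=2.8,fy=2.8))
im,d,P=pts('top'); cv2.imwrite('pics/t1.png',im)
print(get_obs()['tool_pos'],get_obs()['contact_force'])"
```

```text
[ 0.58885286 -0.20447312  0.30658234] [ 1.11651841 -0.05046081  0.24324596]
```

View pics/s1.png

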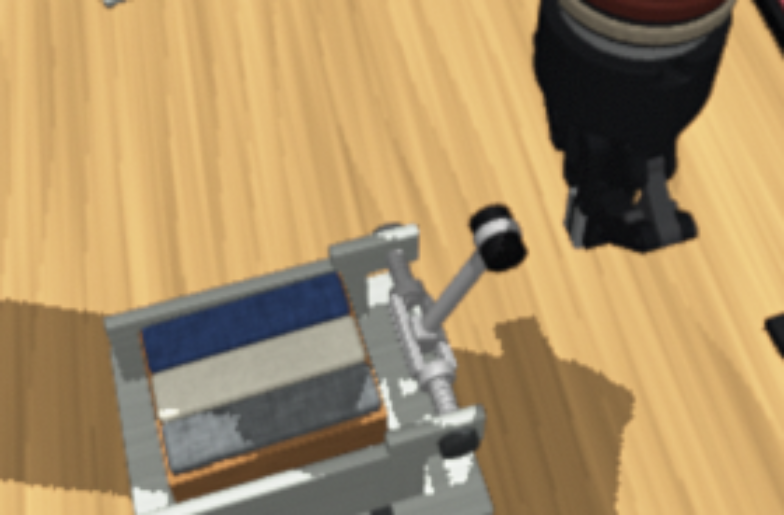

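The shut fingers stand beyond the knob, which is at (497,238) in the crop, and they are in line with it. Now I push it towards the books.

{"op": "arm_command", "data": {"plan": [[[-0.8, 0, 0, 0, 0, 0], [-1.6, 0, 0, 0, 0, 0], [-2.2, 0, 0, 0, 0, 0], [-2.8, 0, -0.2, 0, 0, 0], [-3.4, 0, -0.4, 0, 0, 0], [-4, 0, -0.6, 0, 0, 0], [-4.6, 0, -0.8, 0, 0, 0], [-5.2, 0, -1, 0, 0, 0], [-5.8, 0, -1, 0, 0, 0], [-6.4, 0, -1, 0, 0, 0], [-7, 0, -1, 0, 0, 0]]]}}

```text
t: 3.03
tool_pos: [0.5183, -0.2101, 0.3156]
tool_rot: [-3.138, -0.135, 0.0]
contact_force: [0.7, 1.2, 0.3]
opening: -0.0001
grip_force: 1.0
```

```bash
python3 -c "
from h import *
im,d,P=pts('side'); cv2.imwrite('pics/s2.png',cv2.resize(im[200:384,120:400],None,fx=2.8,fy=2.8))
print(get_obs()['tool_pos'],get_obs()['contact_force'])"
```

```text
[ 0.51763784 -0.21010965  0.3153175 ] [ 0.7677433   0.53381437 -0.10320589]
```

View pics/s2.png

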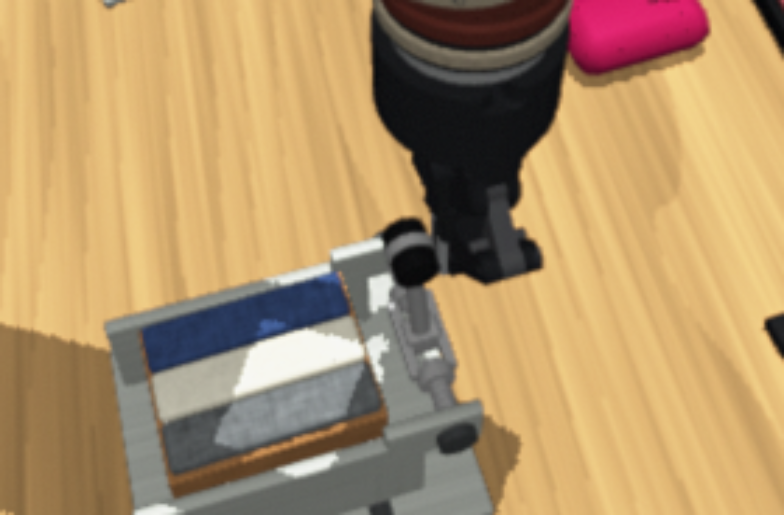

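The knob, at (410,252) in the crop, is about upright and the rack has not moved. I carry on pushing.

{"op": "arm_command", "data": {"plan": [[[-0.5, 0, 0, 0, 0, 0], [-1, 0, 0, 0, 0, 0], [-1.5, 0, 0, 0, 0, 0], [-2, 0, 0, 0, 0, 0], [-2.5, 0, 0, 0, 0, 0], [-3, 0, 0, 0, 0, 0], [-3.4, 0, 0, 0, 0, 0], [-3.4, 0, 0, 0, 0, 0]]]}}

```text
t: 3.75
tool_pos: [0.4844, -0.2132, 0.3157]
tool_rot: [3.138, 0.134, -0.001]
contact_force: [0.1, 0.6, 0.3]
opening: -0.0002
grip_force: 0.0
```

```bash
python3 -c "
from h import *
im,d,P=pts('side'); cv2.imwrite('pics/s3.png',cv2.resize(im[200:384,120:400],None,fx=2.8,fy=2.8))
print(get_obs()['tool_pos'],get_obs()['contact_force'])"
```

```text
[ 0.48455339 -0.21326773  0.31567516] [-0.42528166 -0.5137576  -0.36219602]
```

View pics/s3.png

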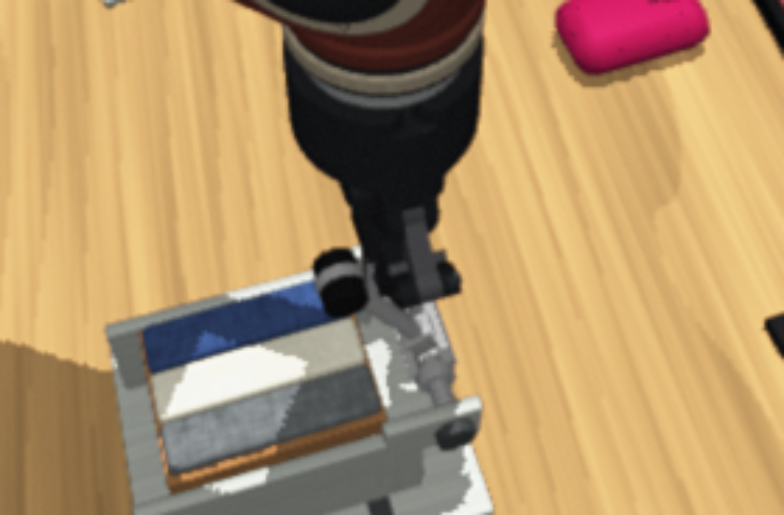

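The knob is now leaning over the books, at (340,282) in the crop. I lift, move over it and press down.

{"op": "arm_command", "data": {"plan": [[[0.2, 0, -1, 0, 0, 0], [0.2, 0, -2.5, 0, 0, 0], [-1, 0, -3, 0, 0, 0], [-2.5, 0, -3, 0, 0, 0], [-3.3, 0, -3, 0, 0, 0], [-3.3, 0, -2.3, 0, 0, 0], [-3.4, 0, -1.6, 0, 0, 0], [-3.4, 0, -1.1, 0, 0, 0], [-3.4, 0, -0.7, 0, 0, 0], [-3.4, 0, -0.4, 0, 0, 0], [-3.5, 0, -0.1, 0, 0, 0], [-3.5, 0, 0, 0, 0, 0]]]}}

```text
t: 4.8
tool_pos: [0.4502, -0.216, 0.3149]
tool_rot: [-3.138, -0.135, 0.001]
contact_force: [-0.4, -0.1, 2.8]
opening: -0.0001
grip_force: 1.2
```

{"op": "arm_command", "data": {"plan": [[[0, 0, 0.1, 0, 0, 0], [0, 0, 0.2, 0, 0, 0], [0, 0, 0.25, 0, 0, 0], [0, 0, 0.25, 0, 0, 0]]]}}

```text
t: 5.13
tool_pos: [0.4504, -0.216, 0.3134]
tool_rot: [3.139, 0.135, 0.001]
contact_force: [-0.3, -0.3, 1.2]
opening: -0.0001
grip_force: 1.3
```

```bash
python3 -c "
from h import *
im,d,P=pts('side'); cv2.imwrite('pics/s4.png',cv2.resize(im[200:384,120:400],None,fx=2.8,fy=2.8))
print(get_obs()['tool_pos'],get_obs()['contact_force'])"
```

```text
[ 0.45033293 -0.21602229  0.31341475] [ 0.46926094 -0.46641233  2.5079602 ]
```

View pics/s4.png

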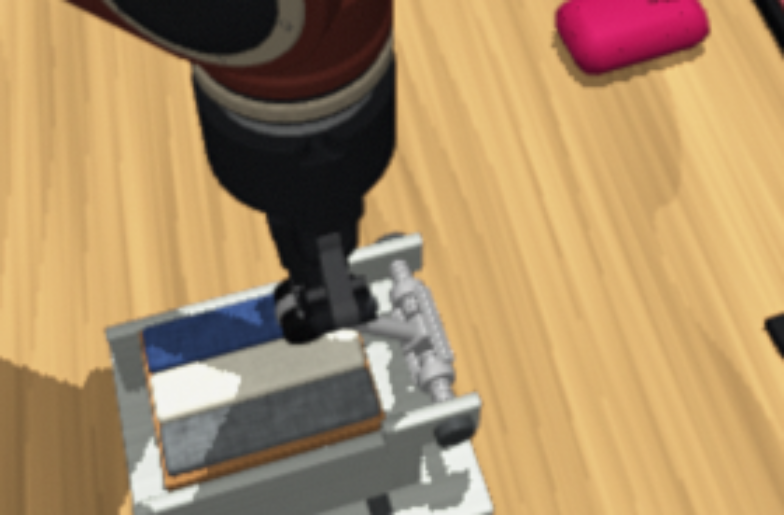

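The shut fingertips rest on the knob at (300,310) in the crop. I press on in small steps until the stop is felt.

{"op": "arm_command", "data": {"plan": [[[0, 0, 0.1, 0, 0, 0], [0, 0, 0.2, 0, 0, 0], [0, 0, 0.2, 0, 0, 0]]]}}

```text
t: 5.43
tool_pos: [0.4509, -0.2161, 0.3129]
tool_rot: [3.138, 0.135, 0.005]
contact_force: [1.3, 2.4, 6.0]
opening: 0.0
grip_force: 3.6
```

{"op": "arm_command", "data": {"plan": [[[0, 0, 0.1, 0, 0, 0], [0, 0, 0.15, 0, 0, 0], [0, 0, 0.15, 0, 0, 0]]]}}

```text
t: 5.68
tool_pos: [0.4514, -0.2161, 0.3124]
tool_rot: [3.138, 0.135, 0.009]
contact_force: [2.3, 2.1, 10.5]
opening: 0.0001
grip_force: 5.0
```

{"op": "arm_command", "data": {"plan": [[[0, 0, 0.15, 0, 0, 0], [0, 0, 0.15, 0, 0, 0], [0, 0, 0.15, 0, 0, 0]]]}}

```text
t: 5.93
tool_pos: [0.452, -0.2161, 0.3117]
tool_rot: [3.137, 0.135, 0.013]
contact_force: [4.6, 3.7, 11.6]
opening: 0.0
grip_force: 6.1
```

{"op": "arm_command", "data": {"plan": [[[0, 0, -0.5, 0, 0, 0], [0, 0, -2, 0, 0, 0], [0, 0, -5, 0, 0, 0], [-1, 4, -9, 0, 0, 0], [-1, 8, -11, 0, 0, 0], [-1, 12, -12, 0, 0, 0], [-1, 15, -12, 0, 0, 0], [-1, 18, -12, 0, 0, 0], [-1, 20, -12, 0, 0, 0], [-1, 20, -12, 0, 0, 0]]]}}

```text
t: 6.77
tool_pos: [0.4567, -0.4196, 0.4267]
tool_rot: [-3.138, -0.129, 0.003]
contact_force: [-0.4, -0.2, 0.8]
opening: -0.0001
grip_force: 0.0
```

```bash
python3 - <<'E'
from h import *
im,d,P=pts('top'); cv2.imwrite('pics/t5.png',cv2.resize(im[140:290,300:420],None,fx=4,fy=4,interpolation=2))
m=(im.max(-1)<60)&(P[...,2]>.11)&(P[...,2]<.16)&(abs(P[...,1]+.21)<.05); print('knob',m.sum(),P[m].mean(0).round(4) if m.any() else 0,P[m].max(0))
E
```

```text
knob 162 [ 0.4419 -0.21    0.1358] [ 0.45805468 -0.19876232  0.14191749]
```

View pics/t5.png

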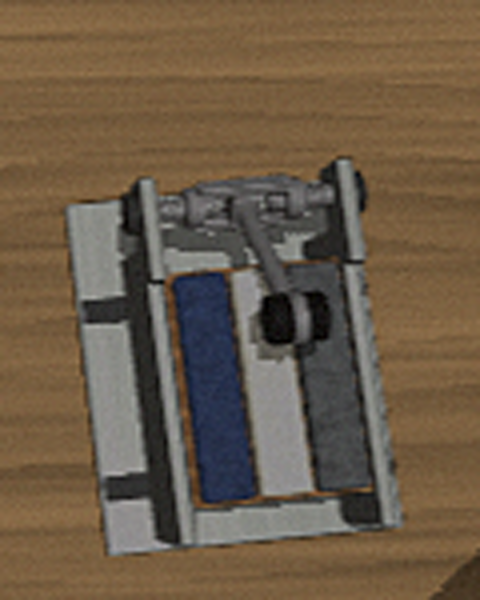

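The knob, at (295,318) in the crop, now lies at x = 0.442 with its top at about 0.14, which matches the stop. The set sits squarely between both plates, and the arm is clear.

```bash
python3 -c "
from station import *
print(finish_job())"
```

```text
the job is handed in; nothing more can be done
None
```

The book rack's bar is swung over to its stop, the end plates hold the set squarely between them, the arm is clear, the empty rack was not touched, and the job is handed in (no verdict was returned).

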